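Lock the battery cap and switch the console on

ROBOT

A 6-joint arm with a two-finger parallel gripper is mounted at the origin on the work surface. World frame = base frame: x ahead of the robot, y to its left, z up, the work surface at z = 0. Lengths are in mm, angles in rad, forces in N, time in s.
With the tool pointing down it reaches from about 300 to 775 mm from the base axis. Payload 14.6 kg.
Tool frame: the origin (TCP) lies midway between the tips of the shut fingers; the grasp point (between the pads) lies 19 mm behind it; x points along the fingers, z is the direction in which the jaws open and shut, and the axes are right-handed (so a half turn about x gives the same grasp; the last joint's range is limited). The gripper opens to 94 mm and grips with 3 to 60 N. Pads are 16 mm wide; open, the fingers measure 119 mm over their backs; the gripper's body (75 mm by 177 mm) begins 78 mm behind the grasp point.
Start: joints at [1.134, 0.3, 1.521, -0, 1.321, -0.067], TCP at [198.783, 512.811, 205.446] pointing down, gripper open.
Joint ranges: [-3.03, 3.03], [-0.79, 2.21], [0.23, 2.52], [-1.04, 4.18], [0, 3.07], [-2.55, 2.55]. Speed limits (rad/s): [2.22, 2.22, 2.57, 3.14, 3.14, 3.14].

INTERFACE

Orientations are given as [roll, pitch, yaw] about the fixed x, y, z axes, in that order (R = Rz(yaw) Ry(pitch) Rx(roll)).
In Python, from cell import * gives the robot as it stands.
- The arm moves only by the tool play_rows, never from a script. Its argument "motion" is one flat list of numbers, 7 for each row, row after row: the turn, a rotation vector about the tool's x, y, z in rad, then the shift along the tool's x, y, z in m, then the closure, from -1 (fully open) to 1 (shut), so that 0 is half open. In form: [rx, ry, rz, x, y, z, fingers, rx, ry, rz, x, y, z, fingers, ...]. A call has 1 to 20 rows; each row shifts and turns the pose as measured when the row begins, along the tool's axes as they then stand; what a row does not reach is not made up. A row lasts 1/10 s, in which the tool goes at most 50 mm and 8.59 degrees, less where a joint would pass 70% of its speed; a pose out of reach is approached as far as the arm can. A call with a gripper value outside its range is refused whole. The fingers move at their own pace and stop on an object; "newtons" is the grip in N (left out, the last holds). Time passes only in rows, so rows that do not move let the fingers close. It gives the time, the measured TCP pose, the force and the opening at its end, in the units of the state.
- read_state(): the state, without advancing time (a new reading comes with each control period).
- camera(name): name is "scene" or "top" or "wrist"; returns (picture, depth): 400x640x3 uint8, blue, green, red; 400x640 float32, mm along the optical axis (not along the pixel's ray), 0 where there is no reading.
- camera_params(name): a dict with "fx", "fy", "cx", "cy" (pixels), "T" (4x4, takes a point from camera to world coordinates). Camera axes: x right, y down, z forward; pixel columns grow to the right and rows downward; lengths in mm; the calibration is good to about 2 mm. The wrist camera is an equidistant fisheye: a pixel r from the principal point sees the ray r / f radians off the axis. A picture is of the moment at which its call begins: read the wrist's pose just before it. camera_params takes no time and is no camera call; for the wrist camera it gives the pose at the moment of the call.
- sign_off(): hands the job in, once; it reports no verdict.
Trained networks look in the newest picture that a camera, given by its name, has taken for a name from the list of things; names that differ only in an ending like _2 or _b are one class to them, and where a whole thing is asked for, a point or a joint stands for the part that bears it (a point fixed in the world has none). Each returns a list of dicts, best first, with "conf" (0 to 1); they miss things now and then, are a little off and sometimes report something else, mostly with a low value. They report only what shows in the picture. A call takes as long as a camera call. They do not tell look-alikes from the thing itself.
- masks_of(camera, name): "region" (400x640 bool, what is visible of it).
- place_of(camera, name): "at" ([x, y, z] in mm, in the coordinates of the camera as it stood for that picture, good to about 4 mm: a listed point, or the origin of a listed thing).
The state is a dict: "clock": time; "joints": joint angles; "qd": joint speeds; "effort": joint torques, N m; "eef_pos": TCP position; "eef_rot": TCP orientation; "wrist_force": force on the tool from outside, world axes, zero at the start; "moment": the same for the moment, N m; "finger_gap": finger opening in mm.
Only numpy, scipy, OpenCV 4.12 (cv2) and the standard library are available. Lean on these libraries where they do the work, as an engineer would, in place of code of your own. Each camera call takes 0.05 s, during which the arm holds its last target.

TASK

Close the console's open battery well: take the orange cap from the desk, set it in the grey collar with its grip bar in line with the yellow marks, push it in against the spring, twist it a quarter turn clockwise (seen from above) to the red marks and let go, so that it springs up into its lock. Then switch the console on by pushing the red lever over to its far side, and let go of it. Leave the flask, the spare cell and the stamp where they stand.

Things in the scene. Friction and masses are not known exactly. Their poses are not given: they have to be found in the camera images.
- cap_center (a point): Loose orange cap, 55 mm high, upright on the desk; point on its axis, 27.5 mm above its underside. x along its grip bar, z up. From below: black pilot 40 mm across, 21 mm high; orange disc 62 mm across, 6 mm thick; on it the grip bar 54 mm long (x), 14 wide (y), 28 high. 65 to 112 g. A half turn gives the same cap.
- cap_lugs (a point): On the cap's axis, 7.5 mm above its underside, midway between its two lugs. They point to +x and -x, below the ends of the grip bar, reach 30 mm from the axis and are 14 mm wide, 6 mm high (tops 10.5 mm below the disc's underside).
- socket (a point): Centre of the top rim of the grey collar (88 mm across) on the white console; rim 32 mm above the console's top, 87 above the desk. z up; x through the two entry slots (yellow marks on rim and console), y through the two lock places (red). Bore 46 mm wide; slots 22 mm wide, open to 34 mm from the axis. The lugs enter with the bar along x, either way round. Heights of cap_center below are above this point.
- lock_place (a point): The red-marked lock place on the collar's -y side, at rim height, 30 mm from its axis (another is opposite). Bar along the socket's y: play 4 deg beyond to a stop, 9 deg short. The flange is 3 mm thick here, 6 mm elsewhere: lugs turn under it, clockwise only, with cap_center below 10.5 mm; let go here, the cap springs up to about 14 mm and a step holds it.
- cell (a joint): Battery cell on a spring in the well below the collar, pushed down by the cap: 0 m at rest (its top 9 mm below the rim, 3 N), 500 N/m. A cap merely laid in rests on it with cap_center at 18.5 mm; pressed until its disc meets the rim (hard stop) it is at 6.5 mm, joint 0.012 m, 9 N; locked, about 0.0045 m.
- power (a joint): Red power lever on the console: near 0 rad off (it leans to the console's front, -x of the socket frame), 1.0 rad fully on (leaning to +x). Friction keeps it where it is left; a light push moves it.
- power_tip (a point): Centre of the red 26 mm ball on the power lever, moving with it. The lever is about 50 mm long, on a small block on the console (top 55 mm above the desk), and turns about an axis along the y of the socket frame: the tip goes up and over, about 50 mm towards +x.
- spare_center (a point): Bystander: green spare battery cell standing on the desk, 33 mm in diameter, 60 mm high; the point is its centre.
- stamp_center (a point): Bystander: small stamp with a round wooden handle, 38 mm in diameter, 58 mm high; the point is its centre.
- flask_center (a point): Bystander: red drinking flask, 70 mm in diameter, 238 mm high; the point is its centre.
Not all that is in view belongs to the job. Leave any brown or pink look-alike of the part that bears cap_center alone. There is more than one size of the part that bears flask_center; the job needs the largest.

How it is judged:
By the outcome, as a careful person would: the job done as asked, in the order asked, and still so for the second after the job is handed in, with the robot touching nothing.
It also fails if it takes over 53 s, if anything falls off the work surface, if the arm or the gripper's body presses on something with over 40 N, if the wrist force passes 120 N, or if a joint passes its speed limit or range.

## Working session

There is one attempt and no reset: what is moved stays moved. The work goes in short steps, Python scripts to look and compute and a tool call to move; the robot and the scene stay as the last step left them, time stands still between calls to the robot, and variables do not carry over. Pictures are saved under pics/ and viewed, and the job is handed in when it is done.

Besides the shell and the picture viewer there is one more tool, called after "Emit:" as name(argument=value, ...), one argument or row to a line, values as JSON. play_rows: Moves the arm, as the interface text tells. Its arguments: {"type":"object","properties":{"motion":{"type":"array","items":{"type":"number"}},"newtons":{"type":"number"}},"required":["motion"]}

```bash
mkdir -p pics; ls; cat > h.py <<'E'
from cell import *
import numpy as np, cv2
def grab(n,tag):
    P=camera_params(n); im,d=camera(n); cv2.imwrite(f'pics/{tag}.png',im); np.savez(f'pics/{tag}.npz',d=d,im=im,T=P['T'],K=[P['fx'],P['fy'],P['cx'],P['cy']]); return im,d,P
def w(tag,u,v):
    z=np.load(f'pics/{tag}.npz'); fx,fy,cx,cy=z['K']; d=z['d'][v,u]
    return (z['T']@np.array([(u-cx)/fx*d,(v-cy)/fy*d,d,1]))[:3]
def cloud(tag):
    z=np.load(f'pics/{tag}.npz'); fx,fy,cx,cy=z['K']; d=z['d']; v,u=np.mgrid[:400,:640]
    p=np.stack([(u-cx)/fx*d,(v-cy)/fy*d,d,np.ones_like(d)],-1)@z['T'].T
    return p[...,:3],d>0,z['im']
E
python3 - <<'E'
from h import *
for n in ['scene','top']:
    im,d,P=grab(n,n+'1'); print(n,P['fx'],P['cx'],P['T'].round(3).tolist())
    for k in ['cap_center','socket','lock_place','power_tip','spare_center','stamp_center','flask_center']:
        r=place_of(n,k); print(k,[(round(x['conf'],2),(P['T']@np.r_[x['at'],1])[:3].round(0).tolist()) for x in r[:4]])
print(read_state())
E
```

```text
pics
scene 438.40006980731175 318.156815005485 [[0.181, 0.851, -0.493, 1199.931], [0.983, -0.152, 0.098, -108.12], [0.009, -0.502, -0.865, 1173.709], [0.0, 0.0, 0.0, 1.0]]
cap_center [(0.71, [472.0, -293.0, 29.0]), (0.62, [473.0, -182.0, 25.0])]
socket [(0.71, [629.0, 130.0, 86.0])]
lock_place [(0.74, [627.0, 101.0, 87.0])]
power_tip [(0.66, [556.0, -35.0, 124.0])]
spare_center [(0.73, [678.0, -272.0, 32.0])]
stamp_center [(0.48, [583.0, -452.0, 30.0])]
flask_center [(0.93, [504.0, 422.0, 122.0]), (0.73, [611.0, 448.0, 88.0]), (0.61, [545.0, 321.0, 90.0])]
top 499.4621610183025 311.72919754183977 [[-0.014, -0.979, 0.205, 228.081], [-1.0, 0.013, -0.007, -10.761], [0.004, -0.205, -0.979, 1711.164], [0.0, 0.0, 0.0, 1.0]]
cap_center [(0.83, [473.0, -185.0, 27.0]), (0.71, [482.0, -416.0, 29.0]), (0.48, [470.0, -295.0, 25.0])]
socket [(0.62, [629.0, 129.0, 82.0])]
lock_place [(0.91, [627.0, 100.0, 82.0])]
power_tip [(0.63, [554.0, -39.0, 120.0])]
spare_center [(0.54, [677.0, -272.0, 28.0])]
stamp_center [(0.66, [581.0, -458.0, 26.0])]
flask_center [(0.94, [611.0, 439.0, 85.0]), (0.84, [505.0, 424.0, 119.0]), (0.73, [546.0, 317.0, 88.0])]
{'clock': 0.8, 'joints': array([ 1.13438200e+00,  2.99884426e-01,  1.52101121e+00, -1.61661056e-05,
        1.32071112e+00, -6.66168224e-02]), 'qd': array([ 0.00111089, -0.00077072, -0.00093794, -0.00068506,  0.00116518,
       -0.00035726]), 'effort': array([-4.31615681e-04, -5.31628704e+01, -3.52882791e+01,  7.08945422e-02,
        2.14378018e-02, -1.99928667e-05]), 'eef_pos': array([198.79253835, 512.79843223, 205.44938001]), 'eef_rot': array([-2.37065256,  1.57077525, -1.16964974]), 'wrist_force': array([-0.31510411,  0.07316214,  0.38310867]), 'moment': array([-0.0210864 , -0.00816208, -0.05732014]), 'finger_gap': 94.22975249873294}
```

View pics/scene1.png

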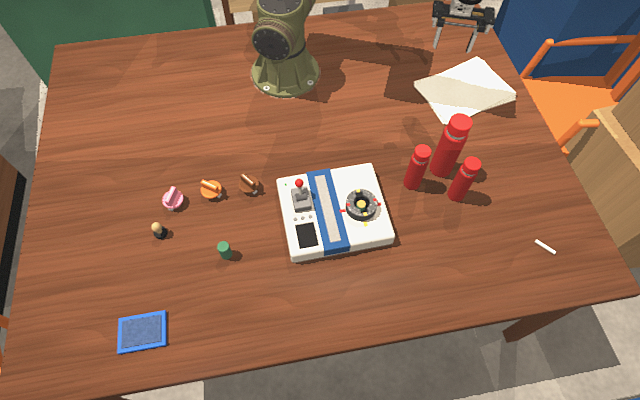

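View pics/top1.png

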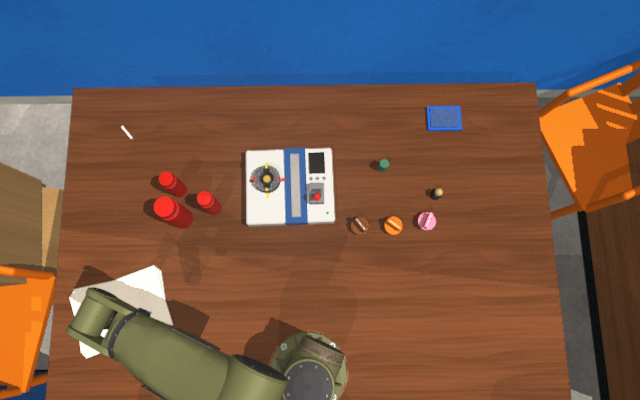

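Three cap-like parts in the top picture: brown at (359,226), orange at (393,225) and pink at (427,221). The orange one fits the description. I'll confirm it in an enlarged crop and measure it there.

```bash
python3 - <<'E'
from h import *
a=cv2.imread('pics/top1.png'); b=cv2.imread('pics/scene1.png')
A=cv2.resize(a[195:255,335:455],(800,400),interpolation=cv2.INTER_CUBIC)
B=cv2.resize(a[140:230,235:345],(400,327)[:2],interpolation=cv2.INTER_CUBIC)
cv2.imwrite('pics/c1.png',A)
C=cv2.resize(b[155:270,265:405],None,fx=5,fy=5,interpolation=cv2.INTER_CUBIC); cv2.imwrite('pics/c2.png',C)
C=cv2.resize(b[170:225,155:275],None,fx=6,fy=6,interpolation=cv2.INTER_CUBIC); cv2.imwrite('pics/c3.png',C)
C=cv2.resize(a[140:230,235:345],None,fx=6,fy=6,interpolation=cv2.INTER_CUBIC); cv2.imwrite('pics/c4.png',C)
# clouds
for tag,(u0,u1,v0,v1) in [('top1',(375,412,205,245)),('scene1',(195,232,170,208))]:
    p,ok,im=cloud(tag); s=(slice(v0,v1),slice(u0,u1)); q=p[s][ok[s]]
    for lo,hi in [(15,24),(24,32),(45,65)]:
        m=(q[:,2]>lo)&(q[:,2]<hi); 
        if m.sum()<4: print(tag,lo,m.sum()); continue
        r=q[m]; c=r.mean(0); ww,V=np.linalg.eigh(np.cov(r[:,:2].T)); print(tag,lo,m.sum(),c.round(1),np.ptp(r,0).round(0),np.degrees(np.arctan2(V[1,1],V[0,1])).round(1),np.sqrt(ww).round(1))
E
```

```text
top1 15 53 [ 468.8 -297.1   21.4] [59. 58.  8.] 147.5 [15.7 19.3]
top1 24 106 [ 465.1 -293.3   27.6] [59. 59.  8.] 151.4 [15.5 18. ]
top1 45 77 [ 467.3 -296.1   53.1] [38. 47. 16.] 53.8 [ 4.5 15.6]
scene1 15 10 [ 478.4 -289.4   22.7] [55. 60.  2.] 63.4 [15.2 23.4]
scene1 24 166 [ 476.9 -294.9   27.7] [64. 60.  8.] 132.6 [15.  18.5]
scene1 45 97 [ 473.3 -294.9   53.8] [41. 49. 15.] 53.3 [ 4.3 16.4]
```

View pics/c3.png

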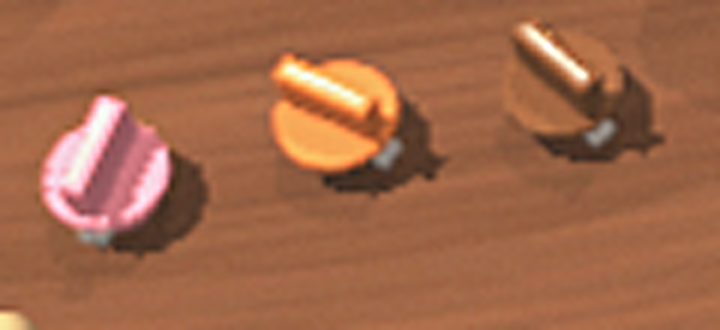

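View pics/c2.png

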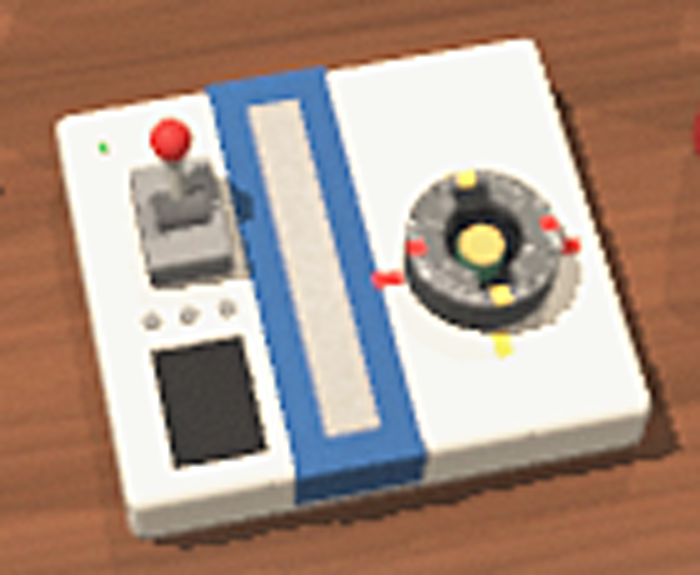

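View pics/c4.png

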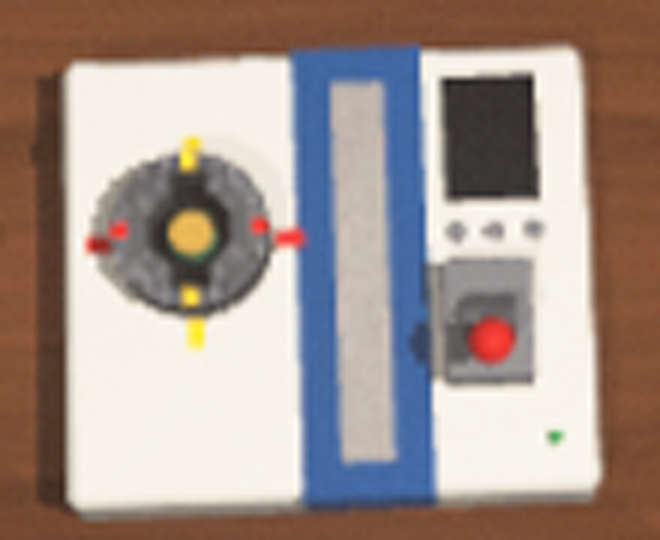

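The crop shows the orange cap in the middle at scene (211,189), with its bar at about 53° yaw. Brown is at (250,185) and pink at (172,199). Next I'll get the console's yaw and the jaw geometry.

```bash
python3 - <<'E'
from h import *
from scipy.spatial.transform import Rotation as R
s=read_state(); r,p,y=s['eef_rot']; M=R.from_euler('xyz',[r,p,y]).as_matrix(); print(M.round(3)); print('jaw yaw',np.degrees(np.arctan2(M[1,2],M[0,2])),'j1,j6',np.degrees(s['joints'][[0,5]]))
for tag in ['top1','scene1']:
    p,ok,im=cloud(tag); hsv=cv2.cvtColor(im,cv2.COLOR_BGR2HSV); H,S,V=[hsv[...,i].astype(int) for i in range(3)]
    reg=(abs(p[...,0]-600)<170)&(abs(p[...,1]-70)<170)&ok&(p[...,2]>40)
    yl=reg&(abs(H-28)<6)&(S>180)&(V>120); rd=reg&((H<8)|(H>172))&(S>150)&(V>80)
    bl=reg&(abs(H-107)<12)&(S>120)&(abs(p[...,2]-55)<8)
    for nm,m in [('y',yl),('r',rd)]:
        n,l,st,c=cv2.connectedComponentsWithStats(m.astype(np.uint8))
        for i in range(1,n):
            if st[i,4]>2: print(tag,nm,st[i,4],c[i].round(0),np.median(p[l==i],0).round(1))
    q=p[bl][:,:2]; print('blue rect',cv2.minAreaRect(q.astype(np.float32)))
    wh=reg&(abs(p[...,2]-55)<6); print('console',cv2.minAreaRect(p[wh][:,:2].astype(np.float32)))
    rim=reg&(abs(p[...,2]-87)<5)&(np.hypot(p[...,0]-628,p[...,1]-130)<60); q=p[rim]; print('rim',q.mean(0),cv2.minEnclosingCircle(q[:,:2].astype(np.float32)), np.median(q[:,2]))
E
```

```text
[[ 0.    -0.932  0.361]
 [-0.     0.361  0.932]
 [-1.    -0.    -0.   ]]
jaw yaw 68.81239315233096 j1,j6 [64.99530115 -3.81686277]
top1 y 6 [266. 165.] [673.2 130.2  69.6]
top1 y 4 [266. 189.] [588.9 129.9  83.8]
top1 y 6 [268. 195.] [574.3 127.6  54.9]
top1 r 5 [254. 178.] [625.6 169.9  87.3]
top1 r 5 [278. 177.] [628.   90.1  87.1]
top1 r 6 [283. 179.] [628.9  75.4  53.1]
top1 r 6 [251. 180.] [625.  184.3  56.5]
top1 r 40 [316. 196.] [552.  -37.  129.7]
blue rect ((607.1390991210938, 33.77589797973633), (263.07562255859375, 69.76229858398438), 1.4516795873641968)
console ((606.8973999023438, 55.145469665527344), (263.5598449707031, 298.4371337890625), 1.4019310474395752)
rim [623.29194387 131.58577728  86.51827936] ((625.155029296875, 130.21583557128906), 45.42727279663086) 86.61191497532946
scene1 r 51 [299. 182.] [559.8 -36.8 130. ]
scene1 r 5 [374. 199.] [627.3 168.2  89.4]
scene1 r 8 [348. 204.] [628.3  90.8  85.7]
scene1 r 7 [379. 204.] [627.6 186.2  57.5]
scene1 r 10 [342. 210.] [630.   76.8  56.1]
blue rect ((611.092041015625, 74.35296630859375), (264.92730712890625, 149.48243713378906), 1.1424670219421387)
console ((609.6749267578125, 56.001548767089844), (266.3100280761719, 298.9142150878906), 1.283214807510376)
rim [629.50804607 131.0274169   87.59055306] ((628.4141235351562, 131.485107421875), 45.57925033569336) 87.59165474190854
```

Emit:
play_rows(
  motion=[0, 0, 0, 0, -0.03, -0.0364, -1, 0, 0, 0, 0, -0.0303, -0.0364, -1, 0, 0, 0, 0, -0.0303, -0.0364, -1, 0, 0, 0, 0, -0.0303, -0.0364, -1, 0, 0, 0, 0, -0.0303, -0.0364, -1, 0, 0, 0, 0, -0.0303, -0.0364, -1, 0, 0, 0, 0, -0.0303, -0.0364, -1, 0, 0, 0, 0, -0.0303, -0.0364, -1, 0, 0, 0, 0, -0.0303, -0.0364, -1, 0, 0, 0, 0, -0.0303, -0.0364, -1, 0, 0, 0, 0, -0.0303, -0.0364, -1, 0, 0, 0, 0, -0.0303, -0.0364, -1, 0, 0, 0, 0, -0.0303, -0.0364, -1, 0, 0, 0, 0, -0.0303, -0.0364, -1, 0, 0, 0, 0, -0.0303, -0.0364, -1, 0, 0, 0, 0, -0.0303, -0.0364, -1, 0, 0, 0, 0, -0.0303, -0.0364, -1, 0, 0, 0, 0, -0.0303, -0.0364, -1],
  newtons=40,
)

```text
clock: 2.6
eef_pos: [477.3, -324.5, 208.2]
eef_rot: [-1.285, 1.56, -0.078]
wrist_force: [0.6, 0.3, 1.9]
finger_gap: 93.8
```

Emit:
play_rows(
  motion=[0.1414, 0, 0, 0, 0, 0, -1, 0.1414, 0, 0, 0, 0, 0, -1, 0.1414, 0, 0, 0, 0, 0, -1, 0.1414, 0, 0, 0, 0, 0, -1, 0.1414, 0, 0, 0, 0, 0, -1, 0.1414, 0, 0, 0, 0, 0, -1, 0.1414, 0, 0, 0, 0, 0, -1, 0.1414, 0, 0, 0, 0, 0, -1, 0.1414, 0, 0, 0, 0, 0, -1, 0.1414, 0, 0, 0, 0, 0, -1, 0.1414, 0, 0, 0, 0, 0, -1, 0.1414, 0, 0, 0, 0, 0, -1, 0.1414, 0, 0, 0, 0, 0, -1, 0, 0, 0, 0, 0, 0, -1],
)

```text
clock: 4.0
eef_pos: [477.1, -330.7, 204.6]
eef_rot: [0.916, 1.564, 0.205]
wrist_force: [-1.0, -0.1, -0.0]
finger_gap: 94.1
```

```bash
cat >> h.py <<'E'
from scipy.spatial.transform import Rotation as Ro
def need(pos,jaw):
    s=read_state(); M=Ro.from_euler('xyz',s['eef_rot']).as_matrix()
    j=np.radians(jaw); z=np.array([np.cos(j),np.sin(j),0]); x=np.array([0,0,-1.]); y=np.cross(z,x); T=np.stack([x,y,z],1)
    rv=Ro.from_matrix(M.T@T).as_rotvec(); sh=M.T@(np.array(pos)-s['eef_pos'])
    print('pos',s['eef_pos'].round(1),'jaw',np.degrees(np.arctan2(M[1,2],M[0,2])).round(2),'F',s['wrist_force'].round(1),'gap',s['finger_gap'].round(1),'t',s['clock'])
    print('rotvec',rv.round(4),'shift mm',sh.round(1), 'joints',np.degrees(s['joints']).round(0))
E
python3 - <<'E'
from h import *
im,d,P=grab('wrist','w1'); print(P['fx'],P['T'].round(2).tolist())
for k in ['cap_center','cap_lugs']:
    r=place_of('wrist',k); print(k,[(round(x['conf'],2),(P['T']@np.r_[x['at'],1])[:3].round(1).tolist()) for x in r[:4]])
need([470.5,-295.5,120],-36.5)
E
```

```text
309.70691628693146 [[0.76, -0.64, -0.15, 519.45], [-0.65, -0.74, -0.18, -280.27], [0.0, 0.23, -0.97, 383.2], [0.0, 0.0, 0.0, 1.0]]
cap_center [(0.87, [467.3, -300.4, 28.3]), (0.8, [481.8, -410.6, 28.4]), (0.67, [472.6, -178.6, 27.1])]
cap_lugs [(0.93, [484.7, -410.9, 7.5]), (0.66, [466.2, -294.7, 3.2]), (0.56, [469.9, -182.4, 3.3])]Traceback (most recent call last):
  File "<stdin>", line 5, in <module>
  File "h.py", line 17, in need
    print('pos',s['eef_pos'].round(1),'jaw',np.degrees(np.arctan2(M[1,2],M[0,2])).round(2),'F',s['wrist_force'].round(1),'gap',s['finger_gap'].round(1),'t',s['clock'])
                                                                                                                               ^^^^^^^^^^^^^^^^^^^^^
AttributeError: 'float' object has no attribute 'round'
```

View pics/w1.png

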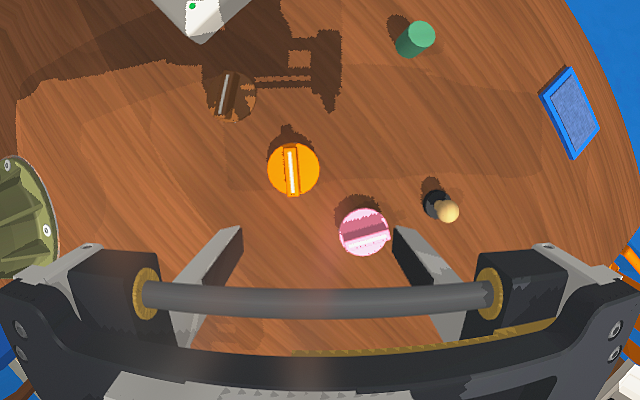

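The wrist picture shows the orange cap at (293,169), its bar running from (290,147) to (295,196). I'll measure it with the fisheye model.

```bash
sed -i "s/s\['finger_gap'\].round(1)/round(s['finger_gap'],1)/" h.py; cat >> h.py <<'E'
def wcloud(tag):
    z=np.load(f'pics/{tag}.npz'); fx,fy,cx,cy=z['K']; d=z['d']; v,u=np.mgrid[:400,:640]
    a=(u-cx)/fx; b=(v-cy)/fy; t=np.hypot(a,b)+1e-9; k=np.tan(t)/t
    p=np.stack([a*k*d,b*k*d,d,np.ones_like(d)],-1)@z['T'].T
    return p[...,:3],d>0,z['im']
E
python3 - <<'E'
from h import *
p,ok,im=wcloud('w1')
s=(slice(135,205),slice(260,327)); q=p[s][ok[s]]
for lo,hi in [(22,31),(48,62)]:
    m=(q[:,2]>lo)&(q[:,2]<hi); r=q[m]; print(m.sum(),r.mean(0).round(1),cv2.minAreaRect(r[:,:2].astype(np.float32)))
r=q[q[:,2]>48]; w_,V=np.linalg.eigh(np.cov(r[:,:2].T)); print(np.degrees(np.arctan2(V[1,1],V[0,1])))
print(np.median(p[250:260,300:320].reshape(-1,3),0))
need([470.5,-295.5,120],-36.5)
E
```

```text
1483 [ 471.9 -295.4   26. ] ((470.8955078125, -295.1019287109375), (59.99610137939453, 61.031070709228516), 48.77824020385742)
625 [ 470.9 -295.3   53.9] ((469.88702392578125, -296.21246337890625), (54.711326599121094, 13.842010498046875), 52.670284271240234)
52.59967533535492
[ 406.45939343 -397.28294257   -1.02879548]
pos [ 477.1 -330.7  204.6] jaw -40.37 F [ 0.3  0.5 -1. ] gap 93.7 t 4.15
rotvec [-0.0675  0.0045 -0.0055] shift mm [ 84.6  22.1 -28.2] joints [-38.  21.  82.   0.  77.   2.]
```

Emit:
play_rows(
  motion=[-0.055, 0.004, -0.005, 0.028, 0.011, -0.014, -1, 0, 0, 0, 0.028, 0.011, -0.014, -1, 0, 0, 0, 0.028, 0, 0, -1, 0, 0, 0, 0, 0, 0, -1],
)

```text
clock: 4.55
eef_pos: [469.2, -295.3, 119.0]
eef_rot: [0.079, 1.568, -0.555]
wrist_force: [0.3, -0.8, 0.0]
finger_gap: 94.1
```

```bash
python3 - <<'E'
from h import *
need([470.4,-295.6,30],-37.2)
E
```

```text
pos [ 469.2 -295.3  119. ] jaw -36.32 F [ 0.3 -0.8  0. ] gap 94.1 t 4.55
rotvec [ 0.0153  0.0029 -0.0003] shift mm [89.   0.4  0.9] joints [-36.  23.  92.   0.  65.   0.]
```

Emit:
play_rows(
  motion=[0.015, 0.003, 0, 0.03, 0, 0.001, -1, 0, 0, 0, 0.03, 0, 0, -1, 0, 0, 0, 0.026, 0, 0, -1, 0, 0, 0, 0, 0, 0, -1],
)

```text
clock: 4.95
eef_pos: [472.8, -298.3, 36.1]
eef_rot: [0.055, 1.564, -0.586]
wrist_force: [0.1, 0.1, 0.1]
finger_gap: 94.4
```

```bash
python3 - <<'E'
from h import *
need([470.4,-295.6,30],-37.2)
E
```

```text
pos [ 472.8 -298.3   36.1] jaw -36.74 F [0.1 0.1 0.1] gap 94.4 t 4.95
rotvec [ 0.0081  0.0063 -0.0004] shift mm [ 6.1  0.7 -3.5] joints [-36.  29.  95.   0.  56.   1.]
```

Emit:
play_rows(
  motion=[0.008, 0.006, 0, 0.005, 0.001, -0.0035, -1, 0, 0, 0, 0, 0, 0, -1],
)

```text
clock: 5.15
eef_pos: [471.7, -296.3, 34.0]
eef_rot: [0.161, 1.568, -0.488]
wrist_force: [-0.1, 0.8, -0.8]
finger_gap: 94.2
```

```bash
python3 - <<'E'
from h import *
need([470.4,-295.6,30],-37.2)
E
```

```text
pos [ 471.7 -296.3   34. ] jaw -37.14 F [-0.1  0.8 -0.8] gap 94.2 t 5.15
rotvec [ 0.001   0.003  -0.0005] shift mm [ 4.  -0.2 -1.5] joints [-36.  29.  95.   0.  56.   1.]
```

Emit:
play_rows(
  motion=[0, 0.003, 0, 0.005, 0, -0.0015, -1, 0, 0, 0, 0, 0, 0, 0.9, 0, 0, 0, 0, 0, 0, 1, 0, 0, 0, 0, 0, 0, 1, 0, 0, 0, 0, 0, 0, 1, 0, 0, 0, 0, 0, 0, 1, 0, 0, 0, 0, 0, 0, 1, 0, 0, 0, 0, 0, 0, 1],
  newtons=45,
)

```text
clock: 5.95
eef_pos: [472.1, -296.5, 32.7]
eef_rot: [0.108, 1.565, -0.539]
wrist_force: [0.4, -0.5, -0.5]
finger_gap: 41.4
```

```bash
python3 - <<'E'
from h import *
need([470.4,-295.6,130],-37.2)
E
```

```text
pos [ 472.1 -296.5   32.7] jaw -37.09 F [ 0.4 -0.5 -0.5] gap 41.4 t 5.95
rotvec [ 0.0019  0.0056 -0.0006] shift mm [-97.3  -0.2  -1.4] joints [-36.  30.  95.   0.  55.   1.]
```

Emit:
play_rows(
  motion=[0, 0, 0, 0.001, 0, -0.001, 1, 0, 0, 0, 0, 0, 0, 1, 0, 0, 0, 0, 0, 0, 1, 0, 0, 0, 0, 0, 0, 1, 0, 0, 0, 0, 0, 0, 1, 0, 0, 0, 0, 0, 0, 1],
)

```text
clock: 6.55
eef_pos: [471.1, -295.8, 31.4]
eef_rot: [0.114, 1.566, -0.533]
wrist_force: [0.1, 0.4, -0.5]
finger_gap: 13.4
```

```bash
python3 - <<'E'
from h import *
need([470.4,-295.6,200],-37.2)
E
```

```text
pos [ 471.1 -295.8   31.4] jaw -37.09 F [ 0.1  0.4 -0.5] gap 13.4 t 6.55
rotvec [ 0.002   0.0051 -0.0006] shift mm [-168.6   -0.2    0.2] joints [-36.  30.  95.   0.  55.   1.]
```

Emit:
play_rows(
  motion=[0, 0, 0, -0.03, 0, 0, 1, 0, 0, 0, -0.04, 0, 0, 1, 0, 0, 0, -0.04, 0, 0, 1, 0, 0, 0, -0.04, 0, 0, 1, 0, 0, 0, -0.03, 0, 0, 1, 0, 0, 0, 0, 0, 0, 1],
)

```text
clock: 7.15
eef_pos: [469.4, -294.7, 217.1]
eef_rot: [0.372, 1.569, -0.275]
wrist_force: [0.6, 0.7, -1.0]
finger_gap: 13.7
```

```bash
python3 - <<'E'
from h import *
im,d,P=grab('wrist','w2')
need([627.5,130.5,210],-37.2)
E
```

```text
pos [ 468.9 -294.3  214.9] jaw -37.09 F [ 0.5 -0.3 -1.8] gap 13.5 t 7.2
rotvec [ 0.0019 -0.0014 -0.0005] shift mm [   5.3  434.5 -129.7] joints [-36.  17.  86.   0.  77.   1.]
```

View pics/w2.png

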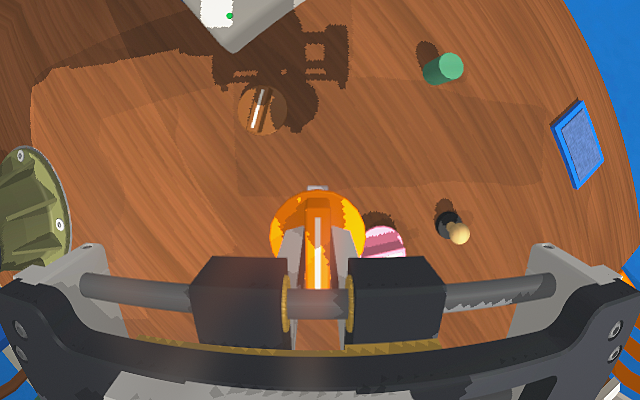

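The cap hangs in the jaws at (318,230), with the bar between the pads and a lug showing at (318,187). Next I move over to the collar.

Emit:
play_rows(
  motion=[0, 0, 0, 0, 0.0434, -0.013, 1, 0, 0, 0, 0, 0.0434, -0.013, 1, 0, 0, 0, 0, 0.0434, -0.013, 1, 0, 0, 0, 0, 0.0434, -0.013, 1, 0, 0, 0, 0, 0.0434, -0.013, 1, 0, 0, 0, 0, 0.0434, -0.013, 1, 0, 0, 0, 0, 0.0434, -0.013, 1, 0, 0, 0, 0, 0.0434, -0.013, 1, 0, 0, 0, 0, 0.0434, -0.013, 1, 0, 0, 0, 0, 0.0434, -0.013, 1],
)

```text
clock: 8.2
eef_pos: [626.8, 142.2, 196.7]
eef_rot: [-2.636, 1.547, 2.991]
wrist_force: [0.8, -0.5, -0.6]
finger_gap: 14.0
```

Emit:
play_rows(
  motion=[-0.1405, 0, 0, 0, 0, 0, 1, -0.1405, 0, 0, 0, 0, 0, 1, -0.1405, 0, 0, 0, 0, 0, 1, -0.1405, 0, 0, 0, 0, 0, 1, -0.1405, 0, 0, 0, 0, 0, 1, -0.1405, 0, 0, 0, 0, 0, 1, -0.1405, 0, 0, 0, 0, 0, 1, -0.1405, 0, 0, 0, 0, 0, 1, -0.1405, 0, 0, 0, 0, 0, 1, -0.1405, 0, 0, 0, 0, 0, 1, -0.1405, 0, 0, 0, 0, 0, 1, -0.1405, 0, 0, 0, 0, 0, 1, -0.1405, 0, 0, 0, 0, 0, 1, -0.1405, 0, 0, 0, 0, 0, 1, -0.1405, 0, 0, 0, 0, 0, 1, 0, 0, 0, 0, 0, 0, 1],
)

```text
clock: 9.8
eef_pos: [617.2, 147.8, 158.9]
eef_rot: [1.661, 1.499, -3.078]
wrist_force: [0.3, -0.9, -0.9]
finger_gap: 13.7
```

```bash
python3 - <<'E'
from h import *
im,d,P=grab('wrist','w3')
for k in ['socket','lock_place','cap_center']:
    r=place_of('wrist',k); print(k,[(round(x['conf'],2),(P['T']@np.r_[x['at'],1])[:3].round(1).tolist()) for x in r[:2]])
grab('top','top2')
need([627.5,130.5,160],91.6)
E
```

```text
socket []
lock_place [(0.83, [623.7, 103.0, 87.6])]
cap_center [(0.94, [468.7, -179.4, 26.9]), (0.57, [616.9, 145.1, 155.6])]
pos [617.8 147.9 160.6] jaw 88.14 F [ 0.2  0.3 -0.5] gap 13.0 t 10.05
rotvec [-0.0606 -0.0043 -0.0695] shift mm [  0.  -10.3 -17. ] joints [ 10.  33.  71.   0.  80. -78.]
```

View pics/w3.png

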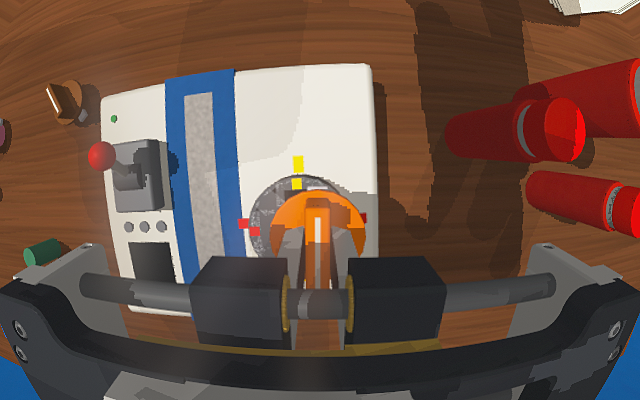

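```bash
python3 - <<'E'
from h import *
for tag in ['w3']:
    p,ok,im=wcloud(tag); hsv=cv2.cvtColor(im,cv2.COLOR_BGR2HSV); H,S,V=[hsv[...,i].astype(int) for i in range(3)]
    reg=ok&(np.hypot(p[...,0]-627,p[...,1]-130)<75)&(p[...,2]>40)&(p[...,2]<100)
    yl=reg&(abs(H-28)<6)&(S>180)&(V>120); rd=reg&((H<8)|(H>172))&(S>150)&(V>80)
    for nm,m in [('y',yl),('r',rd)]:
        n,l,st,c=cv2.connectedComponentsWithStats(m.astype(np.uint8))
        for i in range(1,n):
            if st[i,4]>4: print(nm,st[i,4],c[i].round(0),np.median(p[l==i],0).round(1))
    rim=reg&(abs(p[...,2]-87)<3); q=p[rim]; print('rimz',np.median(q[:,2]),len(q))
    # outer boundary: fit circle to outer pts by angle
    c=np.array([627.5,130.5]); 
    from scipy.optimize import least_squares
    a=np.arctan2(q[:,1]-c[1],q[:,0]-c[0]); r=np.hypot(*(q[:,:2]-c).T); pts=[]
    for k in np.arange(-np.pi,np.pi,0.1):
        m=(a>=k)&(a<k+.1)&(r>40)&(r<50)
        if m.sum()>2: i=np.where(m)[0][np.argmax(r[m])]; pts.append(q[i,:2])
    pts=np.array(pts); s=least_squares(lambda x:np.hypot(pts[:,0]-x[0],pts[:,1]-x[1])-44,c,loss='soft_l1'); print(len(pts),s.x,abs(s.fun).max())
    # console edges/blue strip
    con=ok&(abs(p[...,2]-55)<4)&(abs(H-107)<12)&(S>120); print(cv2.minAreaRect(p[con][:,:2].astype(np.float32)))
    # cap: bar/disc
    cp=ok&(abs(H-13)<6)&(S>150)&(p[...,2]>120); q=p[cp]; 
    for lo in range(140,200,6):
        m=(q[:,2]>lo)&(q[:,2]<=lo+6); 
        if m.sum()>10: print(lo,m.sum(),q[m].min(0).round(0),q[m].max(0).round(0))
E
```

```text
y 146 [298. 164.] [573.8 130.2  54.8]
y 96 [296. 184.] [589.  130.2  87.1]
r 34 [364. 217.] [625.1 190.9  54.8]
r 90 [243. 223.] [628.6  74.1  54.9]
r 90 [254. 231.] [628.5  92.1  86.9]
rimz 86.0448598805985 2054
32 [626.84358467 130.70796323] 1.1702525554785197
((609.2947387695312, 30.710121154785156), (261.5970458984375, 84.85382080078125), 0.9569205045700073)
146 38 [591. 117. 151.] [645. 433. 152.]
152 2457 [474. 117. 152.] [644. 437. 158.]
158 44 [567. 142. 159.] [592. 316. 164.]
164 44 [586. 142. 165.] [592. 444. 170.]
170 74 [542. 142. 170.] [609. 424. 176.]
176 1014 [591. 140. 176.] [639. 155. 182.]
182 622 [592. 141. 182.] [636. 155. 185.]
```

Emit:
play_rows(
  motion=[-0.06, -0.004, -0.07, -0.005, -0.01, -0.017, 1, 0, 0, 0, 0, 0, 0, 1],
)

```text
clock: 10.25
eef_pos: [627.9, 130.5, 164.8]
eef_rot: [-1.698, 1.569, -0.101]
wrist_force: [-0.7, 0.9, -0.1]
finger_gap: 13.8
```

```bash
python3 - <<'E'
from h import *
need([627.3,131,135],91.5)
E
```

```text
pos [627.9 130.5 164.8] jaw 91.48 F [-0.7  0.9 -0.1] gap 13.8 t 10.25
rotvec [-0.0004 -0.0003  0.0023] shift mm [29.8  0.6  0.5] joints [  8.  31.  74.  -0.  76. -83.]
```

Emit:
play_rows(
  motion=[0, 0, 0.002, 0.02, 0.0005, 0.0005, 1, 0, 0, 0, 0.014, 0, 0, 1, 0, 0, 0, 0, 0, 0, 1],
)

```text
clock: 10.55
eef_pos: [626.9, 131.8, 130.1]
eef_rot: [1.48, 1.569, 3.07]
wrist_force: [0.6, 0.0, -0.3]
finger_gap: 13.4
```

```bash
python3 - <<'E'
from h import *
need([627.3,131,110],91.5)
grab('wrist','w4');grab('scene','s4')
p,ok,im=wcloud('w4'); hsv=cv2.cvtColor(im,cv2.COLOR_BGR2HSV); H,S,V=[hsv[...,i].astype(int) for i in range(3)]
cp=ok&(abs(H-13)<6)&(S>150)&(p[...,2]>95)&(np.hypot(p[...,0]-627,p[...,1]-130)<60); q=p[cp]; print(np.histogram(q[:,2],20))
b=cv2.imread('pics/s4.png'); a=cv2.resize(b[140:270,265:405],None,fx=4,fy=4,interpolation=cv2.INTER_CUBIC); cv2.imwrite('pics/c5.png',a)
E
```

```text
pos [626.9 131.8 130.1] jaw 91.07 F [ 0.6  0.  -0.3] gap 13.4 t 10.55
rotvec [-0.0075  0.0002 -0.0019] shift mm [20.1 -0.4 -0.8] joints [  9.  32.  76.   0.  72. -82.]
(array([2514,   47,   55,   75, 1606,   32,    0,    1,    1,    0,    0,
          0,    0,    0,    0,    0,    0,   10,    0,   15]), array([120.58040412, 127.24209049, 133.90377686, 140.56546323,
       147.2271496 , 153.88883597, 160.55052234, 167.21220872,
       173.87389509, 180.53558146, 187.19726783, 193.8589542 ,
       200.52064057, 207.18232694, 213.84401332, 220.50569969,
       227.16738606, 233.82907243, 240.4907588 , 247.15244517,
       253.81413154]))
```

View pics/w4.png

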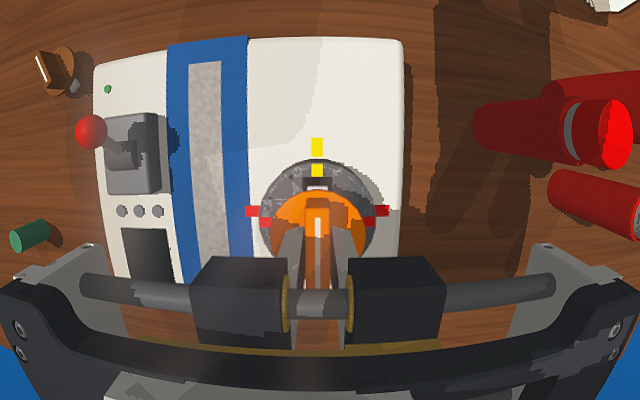

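View pics/c5.png

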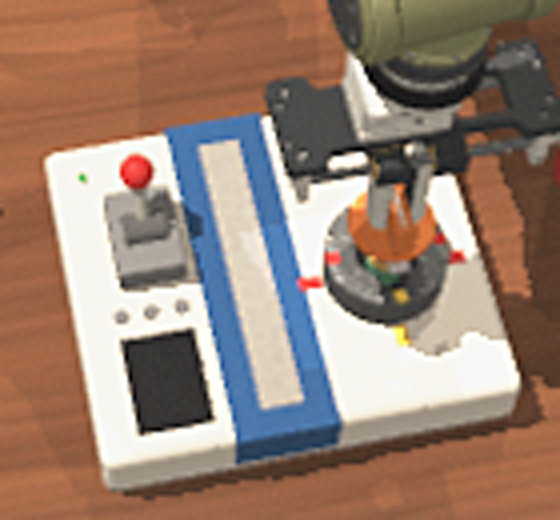

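The bar, its lug at (318,187) and the yellow marks at (317,147) and (317,170) are in line, so I lower the cap.

Emit:
play_rows(
  motion=[-0.0075, 0, -0.002, 0.01, -0.0004, -0.0008, 1, 0, 0, 0, 0.008, 0, 0, 1, 0, 0, 0, 0, 0, 0, 1],
)

```text
clock: 10.95
eef_pos: [628.7, 131.4, 113.8]
eef_rot: [-1.398, 1.566, 0.199]
wrist_force: [-0.4, 0.1, -1.4]
finger_gap: 13.8
```

```bash
python3 - <<'E'
from h import *
need([627.3,131,110],91.5)
print(read_state()['moment'])
E
```

```text
pos [628.7 131.4 113.8] jaw 91.55 F [-0.4  0.1 -1.4] gap 13.8 t 10.95
rotvec [0.0008 0.0008 0.0044] shift mm [ 3.8  1.4 -0.4] joints [  9.  33.  77.   0.  70. -83.]
[ 0.02873187 -0.02224547  0.01635366]
```

Emit:
play_rows(
  motion=[0, 0, 0.004, 0.006, 0.0014, -0.0004, 1, 0, 0, 0, 0.005, 0, 0, 1, 0, 0, 0, 0, 0, 0, 1],
)

```text
clock: 11.25
eef_pos: [627.8, 131.1, 103.1]
eef_rot: [-1.064, 1.569, 0.534]
wrist_force: [-2.0, -0.1, 5.4]
finger_gap: 13.4
```

```bash
python3 - <<'E'
from h import *
need([627.3,131,98],91.5)
E
```

```text
pos [627.8 131.1 103.1] jaw 91.54 F [-2.  -0.1  5.4] gap 13.4 t 11.25
rotvec [0.0007 0.001  0.0018] shift mm [ 5.1  0.5 -0. ] joints [  9.  34.  77.   0.  69. -83.]
```

Emit:
play_rows(
  motion=[0, 0, 0.002, 0.005, 0.0005, 0, 1, 0, 0, 0, 0.002, 0, 0, 1],
)

```text
clock: 11.45
eef_pos: [627.9, 131.1, 97.7]
eef_rot: [-1.05, 1.568, 0.548]
wrist_force: [-3.0, -0.4, 7.2]
finger_gap: 13.3
```

```bash
python3 - <<'E'
from h import *
need([627.3,131,98],91.5)
E
```

```text
pos [627.9 131.1  97.7] jaw 91.53 F [-3.  -0.4  7.2] gap 13.3 t 11.45
rotvec [0.0006 0.0012 0.0021] shift mm [-0.3  0.6 -0.1] joints [  8.  34.  77.   0.  68. -83.]
```

Emit:
play_rows(
  motion=[0.08, 0, 0.002, 0.0005, 0.0006, 0, 1, 0.08, 0, 0, 0.0003, 0, 0, 1, 0.08, 0, 0, 0.0003, 0, 0, 1],
)

```text
clock: 11.75
eef_pos: [628.6, 131.2, 99.5]
eef_rot: [-0.968, 1.566, 0.382]
wrist_force: [-1.3, -0.2, 7.9]
finger_gap: 13.6
```

```bash
python3 - <<'E'
from h import *
need([627.4,131,98],1.5)
E
```

```text
pos [628.6 131.2  99.5] jaw 77.39 F [-1.3 -0.2  7.9] gap 13.6 t 11.75
rotvec [1.3246 0.0051 0.0016] shift mm [ 1.5  1.2 -0.5] joints [  8.  34.  77.   0.  68. -69.]
```

Emit:
play_rows(
  motion=[0.08, 0.003, 0.002, 0.0022, 0.0012, -0.0005, 1, 0.08, 0, 0, 0.001, 0, 0, 1, 0.08, 0, 0, 0.001, 0, 0, 1],
)

```text
clock: 12.05
eef_pos: [629.0, 131.1, 98.7]
eef_rot: [-1.103, 1.563, -0.002]
wrist_force: [-0.7, -1.1, 7.7]
finger_gap: 13.9
```

```bash
python3 - <<'E'
from h import *
need([627.4,131,98],1.5)
E
```

```text
pos [629.  131.1  98.7] jaw 63.05 F [-0.7 -1.1  7.7] gap 13.9 t 12.05
rotvec [1.0742 0.0067 0.0043] shift mm [ 0.7  1.4 -0.8] joints [  9.  34.  77.  -0.  68. -54.]
```

Emit:
play_rows(
  motion=[0.09, 0.006, 0.004, 0.002, 0.0014, -0.0008, 1, 0.09, 0, 0, 0.001, 0.0003, -0.0002, 1, 0.09, 0, 0, 0.001, 0.0003, -0.0002, 1, 0.09, 0, 0, 0.001, 0.0003, -0.0002, 1],
)

```text
clock: 12.45
eef_pos: [628.7, 131.1, 98.3]
eef_rot: [-0.997, 1.561, -0.272]
wrist_force: [-0.9, -2.0, 7.2]
finger_gap: 13.7
```

```bash
python3 - <<'E'
from h import *
need([627.4,131,98],1.5)
E
```

```text
pos [628.7 131.1  98.3] jaw 41.55 F [-0.9 -2.   7.2] gap 13.7 t 12.45
rotvec [0.699  0.0078 0.0059] shift mm [ 0.3  0.8 -1.1] joints [  9.  34.  78.  -0.  68. -33.]
```

Emit:
play_rows(
  motion=[0.09, 0.007, 0.005, 0.0015, 0.0008, -0.001, 1, 0.09, 0, 0, 0.001, 0.0003, -0.0003, 1, 0.09, 0, 0, 0.001, 0.0002, -0.0004, 1, 0.09, 0, 0, 0.001, 0.0002, -0.0004, 1],
)

```text
clock: 12.85
eef_pos: [628.6, 131.2, 98.6]
eef_rot: [-0.599, 1.562, -0.249]
wrist_force: [-1.0, -0.1, 6.8]
finger_gap: 14.1
```

```bash
python3 - <<'E'
from h import *
need([627.4,131,98],1.5)
E
```

```text
pos [628.6 131.2  98.6] jaw 20.03 F [-1.  -0.1  6.8] gap 14.1 t 12.85
rotvec [0.3234 0.0082 0.0038] shift mm [ 0.5  0.2 -1.2] joints [  9.  34.  78.  -0.  68. -11.]
```

Emit:
play_rows(
  motion=[0.085, 0.007, 0.003, 0.0015, 0.0002, -0.0012, 1, 0.085, 0, 0, 0.001, 0.0002, -0.0003, 1, 0.085, 0, 0, 0.001, 0.0001, -0.0004, 1, 0.075, 0, 0, 0.001, 0, -0.0004, 1, 0, 0, 0, 0, 0, 0, 1],
)

```text
clock: 13.35
eef_pos: [628.8, 131.2, 99.6]
eef_rot: [-0.059, 1.561, -0.057]
wrist_force: [-4.0, -0.4, 7.0]
finger_gap: 13.8
```

```bash
python3 - <<'E'
from h import *
need([627.4,131,98],1.5)
grab('wrist','w5'); print(read_state()['moment'])
E
```

```text
pos [628.8 131.2  99.6] jaw 0.1 F [-4.  -0.4  7. ] gap 13.8 t 13.35
rotvec [-0.0244  0.01    0.0007] shift mm [ 1.5 -0.2 -1.4] joints [ 9. 34. 78. -0. 68.  9.]
[-0.13347197  0.82813246 -0.0269995 ]
```

View pics/w5.png

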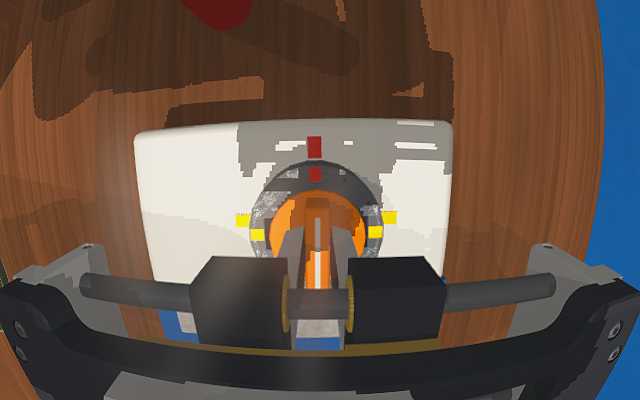

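The bar lines up with the red marks at (314,147) and (315,174). I'll ease it up under guidance, then open the jaws.

Emit:
play_rows(
  motion=[-0.015, 0.006, 0, -0.003, 0, -0.001, 1, 0, 0, 0, -0.002, 0, 0, 1, 0, 0, 0, 0, 0, 0, 1],
)

```text
clock: 13.7
eef_pos: [628.4, 131.2, 104.9]
eef_rot: [-0.077, 1.565, -0.058]
wrist_force: [0.9, -1.2, 0.4]
finger_gap: 13.7
```

```bash
python3 - <<'E'
from h import *
need([627.4,131,104.5],1.5)
print(read_state()['moment'])
E
```

```text
pos [628.4 131.2 104.9] jaw 1.06 F [ 0.9 -1.2  0.4] gap 13.7 t 13.7
rotvec [-0.0077  0.0059  0.0005] shift mm [ 0.4 -0.1 -1. ] joints [ 9. 34. 77. -0. 69.  8.]
[ 0.02185301 -0.08391148  0.05804624]
```

Emit:
play_rows(
  motion=[0, 0, 0, 0, 0, 0, 0.2, 0, 0, 0, 0, 0, 0, 0.2, 0, 0, 0, 0, 0, 0, 0.2, 0, 0, 0, 0, 0, 0, 0.2, 0, 0, 0, -0.02, 0, 0, 0.2, 0, 0, 0, -0.04, 0, 0, 0.2, 0, 0, 0, -0.045, 0, 0, 0.2, 0, 0, 0, -0.045, 0, 0, 0.2, 0, 0, 0, 0, 0, 0, 0.2],
)

```text
clock: 14.6
eef_pos: [626.5, 131.1, 259.2]
eef_rot: [-0.548, 1.569, -0.53]
wrist_force: [0.3, -0.4, 0.5]
finger_gap: 37.2
```

```bash
python3 - <<'E'
from h import *
need([627.4,131,104.5],1.5)
grab('wrist','w6');grab('scene','s6');grab('top','t6')
r=place_of('wrist','power_tip'); P=camera_params('wrist'); print([(x['conf'],(P['T']@np.r_[x['at'],1])[:3].round(1)) for x in r[:2]])
p,ok,im=wcloud('w6'); hsv=cv2.cvtColor(im,cv2.COLOR_BGR2HSV); H,S,V=[hsv[...,i].astype(int) for i in range(3)]
m=ok&(abs(H-13)<8)&(S>120)&(np.hypot(p[...,0]-627,p[...,1]-131)<45)&(p[...,2]>80)&(p[...,2]<150); q=p[m]
for lo,hi in [(90,104),(120,136)]:
    k=(q[:,2]>lo)&(q[:,2]<hi); print(k.sum(),np.median(q[k],0).round(1),cv2.minAreaRect(q[k][:,:2].astype(np.float32)))
b=cv2.imread('pics/s6.png'); cv2.imwrite('pics/c6.png',cv2.resize(b[140:270,265:405],None,fx=4,fy=4,interpolation=cv2.INTER_CUBIC))
E
```

```text
pos [626.5 131.1 259.2] jaw 1.03 F [ 0.3 -0.4  0.5] gap 37.2 t 14.6
rotvec [-0.0082  0.0018  0.0011] shift mm [1.547e+02 1.000e-01 7.000e-01] joints [ 9. 27. 66. -0. 86.  8.]
[]
1679 [625.4 132.1  99.5] ((628.102783203125, 131.54542541503906), (60.632232666015625, 60.44639205932617), 0.9285874962806702)
512 [629.5 132.1 127.3] ((627.8975219726562, 130.7857666015625), (12.585578918457031, 54.83161926269531), 1.0626276731491089)
```

View pics/w6.png

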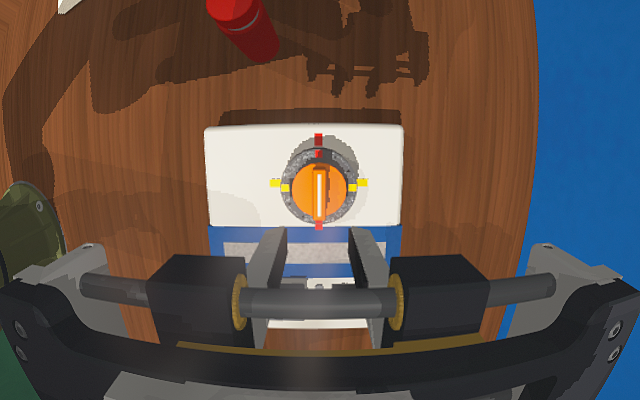

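View pics/c6.png

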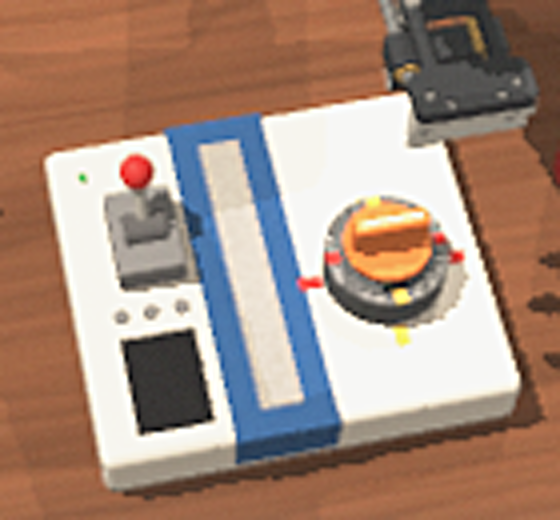

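The cap is locked: the bar top is at 127.3 mm (128.5 expected when locked, 133 when merely laid in), and its yaw is in line with the red marks. Now the lever.

Emit:
play_rows(
  motion=[0, 0, 0, 0, -0.0334, -0.0229, 1, 0, 0, 0, 0.01, -0.0334, -0.0229, 1, 0, 0, 0, 0.01, -0.0334, -0.0229, 1, 0, 0, 0, 0.02, -0.0334, -0.0229, 1, 0, 0, 0, 0.02, -0.0334, -0.0229, 1, 0, 0, 0, 0, 0, 0, 1],
)

```text
clock: 15.4
eef_pos: [503.8, -42.9, 179.6]
eef_rot: [-3.081, 1.544, -3.06]
wrist_force: [-0.3, -0.6, -0.2]
finger_gap: 0.4
```

```bash
python3 - <<'E'
from h import *
grab('wrist','w7')
r=place_of('wrist','power_tip'); P=camera_params('wrist'); print([(x['conf'],(P['T']@np.r_[x['at'],1])[:3].round(1)) for x in r[:2]])
need([515,-37,113],1.5)
from scipy.optimize import least_squares
for tag,f in [('top1',cloud),('scene1',cloud),('w7',wcloud)]:
    p,ok,im=f(tag); hsv=cv2.cvtColor(im,cv2.COLOR_BGR2HSV); H,S,V=[hsv[...,i].astype(int) for i in range(3)]
    m=ok&((H<8)|(H>172))&(S>150)&(np.hypot(p[...,0]-556,p[...,1]+37)<25)&(p[...,2]>105)&(p[...,2]<145); q=p[m]
    if len(q)<5: print(tag,len(q)); continue
    s=least_squares(lambda c:np.linalg.norm(q-c,axis=1)-13,[556,-37,121],loss='soft_l1'); print(tag,len(q),s.x.round(1),np.median(abs(s.fun)).round(1))
    g=ok&(abs(p[...,0]-580)<45)&(abs(p[...,1]+37)<40)&(p[...,2]>60)&~m; print(np.percentile(p[g],[2,50,95],0).round(0).tolist())
E
```

```text
[(0.83, array([557.1, -32.4, 124.2]))]
pos [506.6 -40.7 182.1] jaw 1.27 F [0.5 0.7 0.3] gap 0.3 t 15.5
rotvec [-0.004  -0.0227  0.0017] shift mm [68.8  3.6 10. ] joints [ -9.  14.  95.  -0.  73. -10.]
top1 39 [552.5 -37.3 120.5] 1.3
[[539.0, -66.0, 60.0], [575.0, -33.0, 79.0], [608.0, -10.0, 92.0]]
scene1 51 [554.4 -35.1 121.8] 1.2
[[545.0, -59.0, 61.0], [585.0, -35.0, 81.0], [612.0, -12.0, 106.0]]
w7 776 [554.2 -35.5 120.7] 0.3
[[537.0, -60.0, 77.0], [570.0, -19.0, 293.0], [594.0, -8.0, 317.0]]
```

View pics/w7.png

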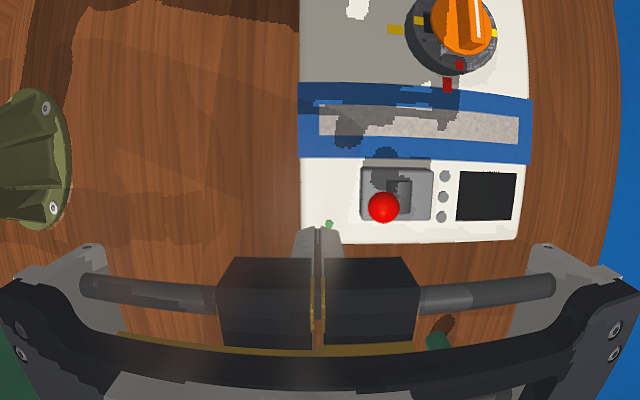

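Emit:
play_rows(
  motion=[0, -0.02, 0, 0.035, 0.004, 0.005, 1, 0, 0, 0, 0.033, 0, 0.002, 1, 0, 0, 0, 0, 0, 0, 1],
)

```text
clock: 15.8
eef_pos: [515.4, -34.1, 113.1]
eef_rot: [-1.014, 1.569, -0.99]
wrist_force: [-0.5, -1.1, 1.3]
finger_gap: 0.5
```

```bash
python3 - <<'E'
from h import *
need([578,-35.5,113],1.5)
E
```

```text
pos [515.4 -34.1 113.1] jaw 1.4 F [-0.5 -1.1  1.3] gap 0.5 t 15.8
rotvec [-0.0018  0.0011  0.0018] shift mm [ 0.2 -2.9 62.5] joints [-8. 19. 98. -0. 63. -9.]
```

Approach, then push in 6 mm steps, watching the force.

Emit:
play_rows(
  motion=[0, 0, 0, 0, -0.0015, 0.008, 1, 0, 0, 0, 0, 0, 0.006, 1, 0, 0, 0, 0, 0, 0.006, 1, 0, 0, 0, 0, 0, 0.006, 1, 0, 0, 0, 0, 0, 0.006, 1],
)

```text
clock: 16.3
eef_pos: [552.9, -33.4, 121.1]
eef_rot: [-0.433, 1.563, -0.406]
wrist_force: [-2.4, -0.0, 4.1]
finger_gap: 0.2
```

```bash
python3 - <<'E'
from h import *
need([578,-35.5,113],1.5)
E
```

```text
pos [552.9 -33.4 121.1] jaw 1.55 F [-2.4 -0.   4.1] gap 0.2 t 16.3
rotvec [0.0008 0.0067 0.0031] shift mm [ 8.3 -2.7 25. ] joints [-7. 22. 92. -0. 65. -9.]
```

Emit:
play_rows(
  motion=[0, 0.005, 0.003, 0.005, -0.002, 0.003, 1, 0, 0, 0, 0.003, 0, 0.006, 1, 0, 0, 0, 0.003, 0, 0.006, 1],
)

```text
clock: 16.6
eef_pos: [570.4, -35.1, 111.1]
eef_rot: [-0.037, 1.567, -0.01]
wrist_force: [-0.7, 1.0, 1.1]
finger_gap: 0.5
```

```bash
python3 - <<'E'
from h import *
need([578,-35.5,113],1.5)
E
```

```text
pos [570.4 -35.1 111.1] jaw 1.56 F [-0.7  1.   1.1] gap 0.5 t 16.6
rotvec [0.001  0.004  0.0001] shift mm [-1.9 -0.6  7.6] joints [-7. 25. 90.  0. 65. -9.]
```

Emit:
play_rows(
  motion=[0, 0.003, 0, -0.001, 0, 0.005, 1, 0, 0, 0, 0, 0, 0.003, 1],
)

```text
clock: 16.8
eef_pos: [576.8, -34.9, 110.9]
eef_rot: [3.089, 1.563, 3.116]
wrist_force: [-36.0, -0.4, 26.2]
finger_gap: 0.1
```

```bash
python3 - <<'E'
from h import *
need([578,-35.5,113],1.5)
grab('scene','s8')
p,ok,im=cloud('s8'); hsv=cv2.cvtColor(im,cv2.COLOR_BGR2HSV); H,S,V=[hsv[...,i].astype(int) for i in range(3)]
m=ok&((H<8)|(H>172))&(S>150)&(np.hypot(p[...,0]-585,p[...,1]+37)<45)&(p[...,2]>100)&(p[...,2]<145); print(m.sum(),np.median(p[m],0))
cv2.imwrite('pics/c8.png',cv2.resize(im[140:270,265:405],None,fx=4,fy=4,interpolation=cv2.INTER_CUBIC))
E
```

```text
pos [576.8 -34.9 110.9] jaw 1.55 F [-36.   -0.4  26.2] gap 0.1 t 16.8
rotvec [ 0.0009 -0.0073 -0.0004] shift mm [-2.1 -0.6  1.2] joints [-7. 26. 88. -0. 66. -9.]
5 [612.09731835 -35.91769908 121.84342237]
```

View pics/c8.png

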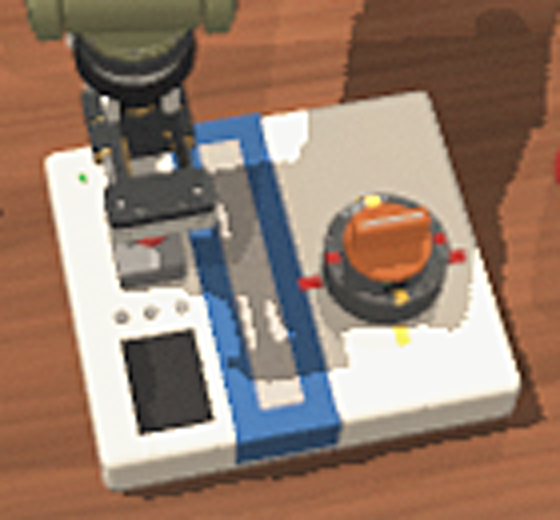

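The force of 36 N shows the lever is against its end stop. I back off toward -x, lift, and look.

Emit:
play_rows(
  motion=[0, -0.007, 0, 0, 0, -0.006, 1, 0, 0, 0, 0, 0, -0.02, 1, 0, 0, 0, 0, 0, -0.03, 1, 0, 0, 0, -0.04, 0, -0.02, 1, 0, 0, 0, -0.045, 0, -0.02, 1, 0, 0, 0, -0.045, 0, 0, 1, 0, 0, 0, 0, 0, 0, 1],
)

```text
clock: 17.55
eef_pos: [477.7, -37.4, 244.7]
eef_rot: [2.824, 1.568, 2.851]
wrist_force: [0.2, 0.4, -1.2]
finger_gap: -0.1
```

```bash
python3 - <<'E'
from h import *
need([578,-35.5,113],1.5)
from scipy.optimize import least_squares
for tag,f in [('scene',cloud),('top',cloud),('wrist',wcloud)]:
    grab(tag,tag+'9'); p,ok,im=f(tag+'9'); hsv=cv2.cvtColor(im,cv2.COLOR_BGR2HSV); H,S,V=[hsv[...,i].astype(int) for i in range(3)]
    m=ok&((H<8)|(H>172))&(S>150)&(np.hypot(p[...,0]-580,p[...,1]+37)<48)&(p[...,2]>100)&(p[...,2]<145); q=p[m]
    if len(q)>5: print(tag,len(q),least_squares(lambda c:np.linalg.norm(q-c,axis=1)-13,[600,-37,121],loss='soft_l1').x.round(1))
    m=ok&(abs(H-13)<8)&(S>120)&(np.hypot(p[...,0]-627,p[...,1]-131)<45)&(p[...,2]>123)&(p[...,2]<138); q=p[m]
    if len(q)>5: print('bar',len(q),np.median(q,0).round(1),cv2.minAreaRect(q[:,:2].astype(np.float32)))
    if tag!='wrist':
        P=camera_params(tag)
        for k in ['spare_center','stamp_center','flask_center']:
            print(k,[(P['T']@np.r_[x['at'],1])[:3].round(0).tolist() for x in place_of(tag,k)])
    if tag=='scene': cv2.imwrite('pics/c9.png',cv2.resize(im[140:270,265:405],None,fx=4,fy=4,interpolation=cv2.INTER_CUBIC))
E
```

```text
pos [477.7 -37.4 244.7] jaw 1.55 F [ 0.2  0.4 -1.2] gap -0.1 t 17.55
rotvec [ 0.0009 -0.0024 -0.0008] shift mm [131.4  -0.9 100.6] joints [ -9.   6.  95.   0.  79. -10.]
scene 58 [601.3 -34.1 121.7]
bar 51 [632.3 131.4 128.5] ((629.1643676757812, 129.42921447753906), (51.4764289855957, 16.660743713378906), 89.1988296508789)
spare_center [[680.0, -270.0, 33.0], [624.0, 132.0, 84.0]]
stamp_center [[580.0, -452.0, 32.0], [506.0, 425.0, 121.0]]
flask_center [[543.0, 323.0, 88.0], [507.0, 422.0, 122.0], [609.0, 449.0, 86.0]]
bar 48 [622.1 128.5 127.8] ((625.3939819335938, 130.01510620117188), (14.900215148925781, 52.69374465942383), 2.1866238117218018)
spare_center [[677.0, -267.0, 29.0]]
stamp_center [[577.0, -459.0, 27.0]]
flask_center [[547.0, 321.0, 87.0], [501.0, 424.0, 117.0], [608.0, 441.0, 85.0]]
wrist 446 [600.1 -34.8 119.7]
bar 508 [625.1 127.9 127. ] ((627.6367797851562, 129.95030212402344), (15.45791244506836, 54.21006774902344), 0.9186764359474182)
```

View pics/c9.png

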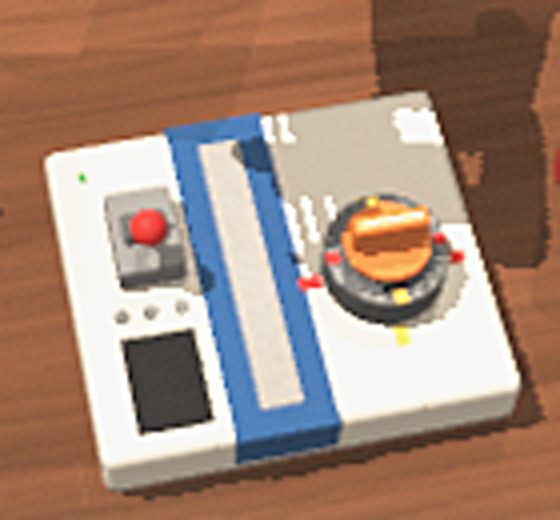

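View pics/scene9.png

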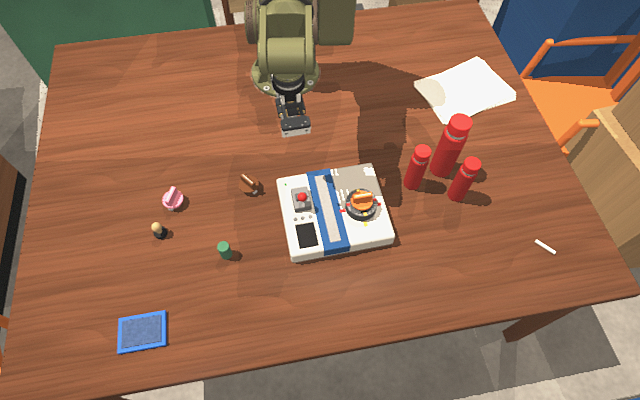

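The lever ball moved from x=554 to about 600.5 mm, which is full travel, and it met its stop. The cap is locked, the bystanders haven't moved and the gripper is clear, so I'm handing in.

```bash
python3 -c "
from h import *
need([578,-35.5,113],1.5); print(sign_off())"
```

```text
pos [475.9 -37.1 238. ] jaw 1.56 F [-0.3  0.4 -0.3] gap 0.2 t 18.0
rotvec [ 0.001  -0.0135 -0.0027] shift mm [123.7  -1.5 103.8] joints [ -9.   7.  95.   0.  79. -10.]
the job is handed in; nothing more can be done
None
```

The battery well is closed with the orange cap locked, and the console's lever is pushed over to on. I handed the job in at 18.0 s of the 53 s allowed; no verdict came back.

- **Cap:** I set it in along the yellow marks, pressed it down against the spring, twisted it 90° clockwise to the red marks, eased it up and let go. After release its bar top measured 127–128.5 mm above the desk. Locked should read about 128.5 mm, and merely laid in would read 133 mm. The bar lies within about 1° of the red marks.
- **Lever:** I pushed it with the shut fingers until it met its end stop, then let go. Its ball moved from x = 554 to about 600.5 mm, some 46.5 mm of the roughly 48 mm expected, so about 0.97 rad.
- **Bystanders:** The flasks, spare cell and stamp read the same positions as at the start, within camera error. The brown and pink look-alikes were not touched. The gripper ended clear of everything.

**Closest to a limit:** when the lever hit its stop, the wrist force reached about 36 N sideways and 26 N upward. That is about 45 N in total for a moment, through the fingers. It is well under the 120 N wrist limit. The 40 N limit is for the arm or the gripper's body, which weren't in contact.

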